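Open the token chest by its hidden catch

TASK

Open the locked-looking token chest: take the red key from its wooden stand, slide its steel pin along the blue band on the shut lid until it drops into the hidden sprung socket, and with the pin still down in the socket draw the lid fully open, towards its green end. Then put the key back upright in its stand, pin down in the hole and handle resting on the wood, and leave the other things on the table where they stand.

Things in the scene. Friction and masses are not known exactly. Their poses are not given: they have to be found in the camera images.
- chest: dark grey steel token chest, fixed to the table, 292 x 146 mm and 88 mm high; origin: centre of its underside; its x axis runs along its length and points to the side to which the lid opens. Its rims at both long sides and at the -x end are level with the lid's top, so that the lid's edges there cannot be reached. The -x end carries a brass disc.
- lid (a joint): how far the chest's sliding lid is open, m: 0 shut, 0.10 fully open (end stop). It slides level along the chest's +x axis, stays where it is left, and takes 12 to 15 N to move, so that rubbing lightly on it does not move it.
- lid_mid (a point): middle of the lid's top face, 88 mm above the table, moving with the lid; axes as the chest's. The lid is a flat rigid mid-grey plate 280 x 130 x 16 mm with a green stripe across its opening (+x) end and, centred on this point, a flush blue band 114 mm long (x) and 38 mm wide (y).
- band_start (a point): the blue band's end at -x, on its centre line. The hidden socket is centred somewhere on the band's centre line, 16 to 98 mm from here towards +x, elsewhere each time. It is a rectangular hole 22 mm long (x) and 28 mm wide (y), filled by a sprung plug of the same blue, flush with the band, so that it cannot be seen. The rest of the band is rigid.
- band_end (a point): the blue band's end at +x, on its centre line. The plug in the socket gives way to the pin at about 2 N and is fully down, 12 mm deep, at about 4 N; it springs up when let go. The pin pressed into the socket bears on the hole's walls and so can drag the lid.
- key: release key, loose, 78 mm long, about 0.14 kg: a red square handle 34 x 34 mm and 46 mm high, flat-sided, above a round steel pin of 12 mm diameter, 32 mm long. Origin: centre of the handle's underside, where the pin begins; z points up along the handle, x and y are square to its flat sides. It begins upright in the stand.
- key_tip (a point): lower end of the key's pin, 32 mm below the key's origin
- stand: wooden block, fixed, 80 x 80 mm, 45 mm high, with a square hole 22 x 22 mm through its middle, in which the key's pin hangs loosely while its handle rests on the block's top; origin: centre of its underside. It may be at either of two places, the tub at the other.
- tub: shallow white plastic tub with blue lid, 88 x 88 x 42 mm, loose; origin: centre of underside. It may be at either of two places near the stand.
- jar: amber jar, 80 mm wide, 140 mm high, loose; origin: centre of underside
- shaker: green glass sugar shaker, 72 mm wide, 150 mm high, loose; origin: centre of underside
- mug: white mug, 76 mm wide, 85 mm high, loose; origin: centre of underside
- remote: black remote control, 170 x 50 x 22 mm, lying flat, loose; origin: centre of underside
- token_pile: pile of blue tokens, one piece 42 mm wide, 30 mm high, loose; origin: centre of underside

How it is judged:
On the way, in this order (a step that is already met when the one before it is completed fails the run):
1. the key's pin is down in the hidden socket (at least 6 mm below the lid's top, key upright to 0.4 rad) while the lid is still shut (less than 15 mm open) (z of key_tip in the frame of lid_mid below -0.006 m and x of key_tip in the frame of lid_mid between -0.06 and 0.06 m and y of key_tip in the frame of lid_mid between -0.02 and 0.02 m and angle between key's own z axis and vertical below 0.4 rad and value of joint lid below 0.015 m), for 0.1 s.
2. half way: the lid is open at least 50 mm with the pin still down in the socket (z of key_tip in the frame of lid_mid below -0.006 m and x of key_tip in the frame of lid_mid between -0.06 and 0.06 m and y of key_tip in the frame of lid_mid between -0.02 and 0.02 m and angle between key's own z axis and vertical below 0.4 rad and value of joint lid above 0.05 m).
3. the lid is open at least 90 mm with the pin still down in the socket (z of key_tip in the frame of lid_mid below -0.006 m and x of key_tip in the frame of lid_mid between -0.06 and 0.06 m and y of key_tip in the frame of lid_mid between -0.02 and 0.02 m and angle between key's own z axis and vertical below 0.4 rad and value of joint lid above 0.09 m), for 0.1 s.
At the end, for the whole second after the job is handed in: The lid is at least 90 mm open, and the key rests upright (to 0.15 rad) in the stand: pin in the hole, handle's underside on the wood (40 to 50 mm above the stand's underside), within 12 mm of the hole's centre, at rest (value of joint lid above 0.09 m and horizontal distance between key and stand below 0.012 m and z of key in the frame of stand between 0.04 and 0.05 m and z of key_tip in the frame of stand below 0.025 m and angle between key's own z axis and vertical below 0.15 rad and linear speed of key below 0.02 m/s); the robot touches nothing.
It fails at once if the tub, jar, shaker, mug, remote control or token pile is moved by more than 40 mm (distance of any of tub, jar, shaker, mug, remote, token_pile from where it was at the start of the episode above 0.04 m).
It also fails if it takes over 67 s, if anything falls off the work surface, if the arm or the gripper's body presses on something with over 40 N, if the wrist force passes 120 N, or if a joint passes its speed limit or range.

ROBOT

A 6-joint arm with a two-finger parallel gripper is mounted at the origin on the work surface. World frame = base frame: x ahead of the robot, y to its left, z up, the work surface at z = 0. Lengths are in m, angles in rad, forces in N, time in s.
With the tool pointing down it reaches from about 0.4 to 0.825 m from the base axis. Payload 7 kg.
Tool frame: the origin (TCP) lies at the very end of the fingers, on their centre line; the grasp point (between the pads) lies 19 mm behind it; z points along the fingers, y is the line along which they close (so a half turn about z gives the same grasp; the last joint's range is limited). The gripper opens to 88 mm and grips with 3 to 60 N. Pads are 19 mm wide; open, the fingers measure 130 mm over their backs; the gripper's body (78 mm by 193 mm) begins 47 mm behind the grasp point.
Start: joints at [1.407, 0.359, 0.012, 0, -1.224, -0.288], TCP at [0.295, 0.607, 0.193] pointing down, gripper open.
Joint ranges: [-3.07, 3.07], [-1.43, 2.12], [-1.02, 1.25], [-3.03, 1.67], [-3.05, -0], [-3.03, 3.03]. Speed limits (rad/s): [2.39, 2.39, 3.01, 3.14, 3.14, 3.14].

INTERFACE

Orientations are given as [roll, pitch, yaw] about the fixed x, y, z axes, in that order (R = Rz(yaw) Ry(pitch) Rx(roll)).
In Python, from station import arm gives the robot as it stands. The module is installed in compiled form; this text tells all that it offers.
- The arm moves only by the shell command python3 -m crank 'ROWS' [FORCE]. ROWS is JSON, a list of rows, each an object of numbers: "dx", "dy", "dz": the shift along the world's x, y, z in m; "twist": the turn about the world's z in degrees; "grip": the opening, from -1 (shut) to 1 (fully open). A call has exactly 5 rows; each row is the pose to reach, as a shift and turn from the pose commanded when the call began; what a row does not reach only later rows make up. A row lasts 1/12 s, in which the tool goes at most 41.7 mm and 7.16 degrees, less where a joint would pass 70% of its speed; a pose out of reach is approached as far as the arm can. A call with a gripper value outside its range is refused whole. The fingers move at their own pace and stop on an object; FORCE is the grip in N (left out, the last holds). Time passes only in rows, so rows that repeat a pose let the fingers close, or fill a call up. It gives the time, the measured TCP pose, the force, the opening and the grip force at its end, in the units of the state.
- arm.get_state(): the state, without advancing time (a new reading comes with each control period).
- arm.grab_frame(name): name is "scene" or "top" or "wrist"; returns the picture (480x640x3 uint8, red, green, blue); there is no depth.
- arm.get_calibration(name): a dict with "fx", "fy", "cx", "cy" (pixels), "cam_to_world" (4x4, takes a point from camera to world coordinates); the wrist camera has in their place "tool_from_camera" (4x4, takes a point from camera to tool coordinates, whose origin is the TCP and whose axes are the flange's). Camera axes: x right, y down, z forward; pixel columns grow to the right and rows downward; lengths in m; the calibration is good to about 2 mm. The wrist camera is an equidistant fisheye: a pixel r from the principal point sees the ray r / f radians off the axis. A picture is of the moment at which its call begins: read the wrist's pose just before it. get_calibration takes no time and is no camera call.
- arm.job_done(): hands the job in; it is judged then, once.
The state is a dict: "t": time; "q": joint angles; "qd": joint speeds; "joint_efforts": joint torques, N m; "eef_pos": TCP position; "ee_rot": TCP orientation; "force": force on the tool from outside, world axes, zero at the start; "moment": the same for the moment, N m; "width": finger opening in m; "gripper_force": force on a finger pad.
Only numpy, scipy, OpenCV 4.12 (cv2) and the standard library are available. Lean on these libraries where they do the work, as an engineer would, in place of code of your own. Each camera call takes 0.05 s, during which the arm holds its last target. There are 200 camera calls.

## Working session

There is one attempt and no reset: what is moved stays moved. The work goes in short steps, Python scripts to look and compute and a shell command to move; the robot and the scene stay as the last step left them, time stands still between calls to the robot, and variables do not carry over. Pictures are saved under pics/ and viewed, at most 10 in all, crops included, and the job is handed in when it is done.

```bash
mkdir -p pics; cat > h.py <<'E'
import numpy as np,cv2
from station import arm
def save(cam,name):
    im=arm.grab_frame(cam); cv2.imwrite('pics/'+name,im[:,:,::-1]); return im
def px(cam,u,v,z):
    c=arm.get_calibration(cam); T=np.array(c['cam_to_world'])
    d=T[:3,:3]@np.array([(u-c['cx'])/c['fx'],(v-c['cy'])/c['fy'],1]); o=T[:3,3]
    return o+d*(z-o[2])/d[2]
E
python3 - <<'E'
from h import *
save('top','top.png');save('scene','scene.png')
s=arm.get_state();print(s['t'],s['eef_pos'],s['ee_rot'],s['width'],s['force'])
E
```

```text
0.1 [0.29449012 0.60683493 0.19213259] [ 3.14010806e+00 -1.13495635e-04 -4.51909275e-01] 0.08758164529433272 [ 0.08588301 -0.98718268  0.14746399]
```

View pics/top.png

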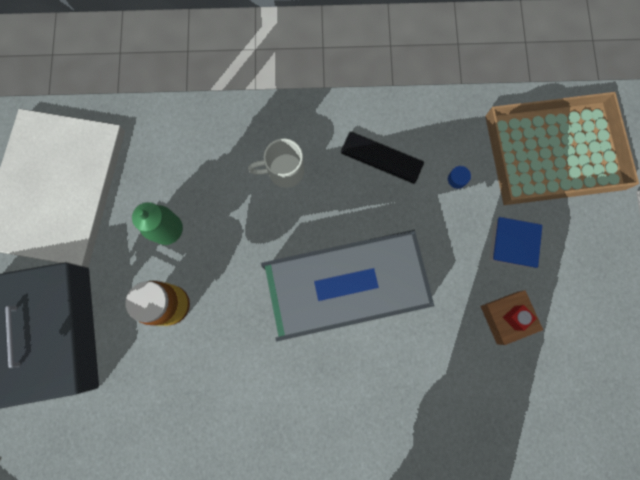

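View pics/scene.png

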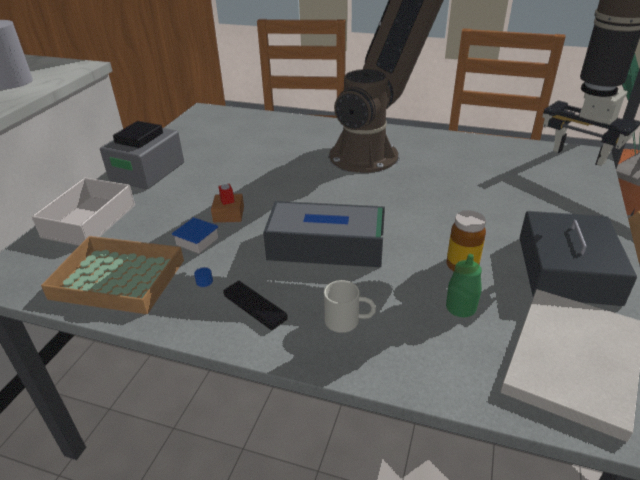

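The top view shows the chest (band about (315..378, 268..300)), with its green end at left, px (275,300). The stand is at (512,317) with the red key at (520,318), and the tub is at (518,242).

```bash
python3 - <<'E'
from h import *
im=cv2.imread('pics/top.png')
a=cv2.resize(im[275:355,470:560],None,fx=6,fy=6,interpolation=cv2.INTER_CUBIC)
cv2.imwrite('pics/c1.png',a)
b=cv2.resize(im[225:345,255:440],None,fx=4.3,fy=4.3,interpolation=cv2.INTER_CUBIC);cv2.imwrite('pics/c2.png',b)
hsv=cv2.cvtColor(im,cv2.COLOR_BGR2HSV)
m=cv2.inRange(hsv,(100,120,40),(130,255,255));m[:,:300]=0;m[:,400:]=0;m[:255]=0;m[315:]=0
r=cv2.minAreaRect(cv2.findNonZero(m));bp=cv2.boxPoints(r);print(r)
P=np.array([px('top',u,v,.088) for u,v in bp]);print(P.round(4),P.mean(0))
for u,v in [(264,264),(414,232),(432,305),(277,339)]: print(px('top',u,v,.088).round(4))
print('stand')
for u,v in [(483,304),(526,290),(543,328),(500,343)]: print(px('top',u,v,.045).round(4))
m=cv2.inRange(hsv,(0,120,60),(6,255,255))|cv2.inRange(hsv,(170,120,60),(180,255,255))
print(arm.get_calibration('top'))
E
```

```text
((345.9058532714844, 284.0764465332031), (19.632205963134766, 60.95745849609375), 77.47119140625)
[[ 0.5353  0.0917  0.088 ]
 [ 0.5567 -0.0186  0.088 ]
 [ 0.5213 -0.0247  0.088 ]
 [ 0.5002  0.0848  0.088 ]] [0.52836554 0.03328808 0.088     ]
[0.5694 0.1835 0.088 ]
[ 0.6219 -0.0974  0.088 ]
[ 0.4861 -0.1216  0.088 ]
[0.4334 0.1605 0.088 ]
stand
[ 0.4869 -0.2279  0.045 ]
[ 0.5111 -0.3124  0.045 ]
[ 0.4392 -0.3368  0.045 ]
[ 0.4139 -0.2532  0.045 ]
{'fx': 490.7877261629734, 'fy': 490.7877261629734, 'cx': 324.6473337721977, 'cy': 228.80228932733723, 'cam_to_world': array([[-0.02706731, -0.98038282,  0.19523546,  0.45301367],
       [-0.99962755,  0.02722593, -0.00187154,  0.07128931],
       [-0.00348064, -0.1952134 , -0.98075461,  0.99030198],
       [ 0.        ,  0.        ,  0.        ,  1.        ]])}
```

View pics/c1.png

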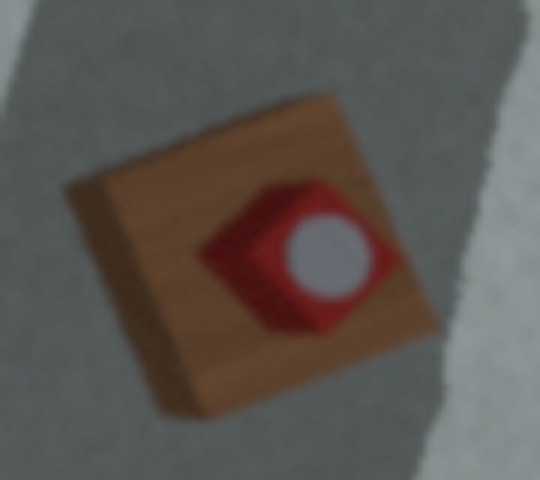

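The crop shows the key's handle top corners at (250,255), (320,180), (400,258), (322,335). The stand's top corners are at (105,180), (335,95), (440,327), (210,420).

```bash
python3 - <<'E'
from h import *
f=lambda u,v,z: px('top',470+(u+.5)/6-.5,275+(v+.5)/6-.5,z)
K=np.array([f(*p,.091) for p in [(250,255),(320,180),(400,258),(322,335)]])
S=np.array([f(*p,.045) for p in [(105,180),(335,95),(440,327),(210,420)]])
for n,A in(('key',K),('stand',S)):
  d=np.roll(A,-1,0)-A
  print(n,A.round(4),A.mean(0),np.hypot(d[:,0],d[:,1]),np.degrees(np.arctan2(d[:,1],d[:,0])))
print('circ',f(330,256,.091))
E
```

```text
key [[ 0.4606 -0.2621  0.091 ]
 [ 0.4823 -0.2854  0.091 ]
 [ 0.4585 -0.3069  0.091 ]
 [ 0.4366 -0.2811  0.091 ]] [ 0.45948846 -0.28387477  0.091     ] [0.03183042 0.03204914 0.03384239 0.03070056] [ -47.149625   -137.82478976  130.41655869   38.44331158]
stand [[ 0.4856 -0.2356  0.045 ]
 [ 0.5104 -0.3112  0.045 ]
 [ 0.4372 -0.3364  0.045 ]
 [ 0.4107 -0.2615  0.045 ]] [ 0.46097773 -0.28618417  0.045     ] [0.079636   0.07740123 0.07944462 0.079234  ] [ -71.88427365 -161.01762144  109.43532128   19.11597954]
circ [ 0.45966845 -0.2860004   0.091     ]
```

```bash

python3 -m crank '[{"dx":0.02,"dy":-0.03,"dz":0.02,"twist":-5,"grip":1},{"dx":0.04,"dy":-0.06,"dz":0.04,"twist":-10,"grip":1},{"dx":0.06,"dy":-0.09,"dz":0.05,"twist":-15,"grip":1},{"dx":0.07,"dy":-0.13,"dz":0.05,"twist":-20,"grip":1},{"dx":0.08,"dy":-0.17,"dz":0.05,"twist":-23,"grip":1}]' 50
python3 -m crank '[{"dx":0.02,"dy":-0.035,"grip":1},{"dx":0.04,"dy":-0.07,"grip":1},{"dx":0.06,"dy":-0.105,"grip":1},{"dx":0.08,"dy":-0.14,"grip":1},{"dx":0.1,"dy":-0.175,"grip":1}]'
python3 -m crank '[{"dy":-0.04,"grip":1},{"dy":-0.08,"grip":1},{"dy":-0.12,"grip":1},{"dy":-0.16,"grip":1},{"dy":-0.2,"grip":1}]'
python3 -m crank '[{"dy":-0.04,"grip":1},{"dy":-0.08,"grip":1},{"dy":-0.12,"grip":1},{"dy":-0.16,"grip":1},{"dy":-0.2,"grip":1}]'
python3 -m crank '[{"dy":-0.04,"grip":1},{"dx":-0.01,"dy":-0.08,"grip":1},{"dx":-0.014,"dy":-0.12,"grip":1},{"dx":-0.014,"dy":-0.148,"grip":1},{"dx":-0.014,"dy":-0.148,"grip":1}]'
python3 - <<'E'
from h import *
s=arm.get_state();print(s['t'],s['eef_pos'],s['ee_rot'],s['q']);save('wrist','w1.png');print(arm.get_calibration('wrist'))
E
```

```text
t: 0.52
eef_pos: [0.3753, 0.4359, 0.243]
ee_rot: [-3.141, 0.0, -0.858]
force: [-0.1, -0.5, -0.8]
width: 0.0878
gripper_force: 0.0
0.5167 [0.37529852 0.43588656 0.24295685] [-3.14139568e+00  1.29986401e-04 -8.58131968e-01] [ 1.19989796e+00  1.66065638e-01 -1.35104816e-01 -2.37100505e-05
 -1.26939096e+00 -4.87226583e-01]
{'fx': 371.64829954431775, 'fy': 371.64829954431775, 'cx': 317.19517805798336, 'cy': 228.71896722453772, 'tool_from_camera': array([[ 1.66522009e-03, -9.53031956e-01, -3.02865181e-01,
         8.23357855e-02],
       [ 9.99998572e-01,  1.49951348e-03,  7.79665222e-04,
        -4.52117605e-04],
       [-2.88895449e-04, -3.02866047e-01,  9.53033092e-01,
        -1.90678913e-01],
       [ 0.00000000e+00,  0.00000000e+00,  0.00000000e+00,
         1.00000000e+00]])}invalid input at $[0]: expected keys dx, dy, dz, twist, grip
invalid input at $[0]: expected keys dx, dy, dz, twist, grip
invalid input at $[0]: expected keys dx, dy, dz, twist, grip
invalid input at $[0]: expected keys dx, dy, dz, twist, grip
```

View pics/w1.png

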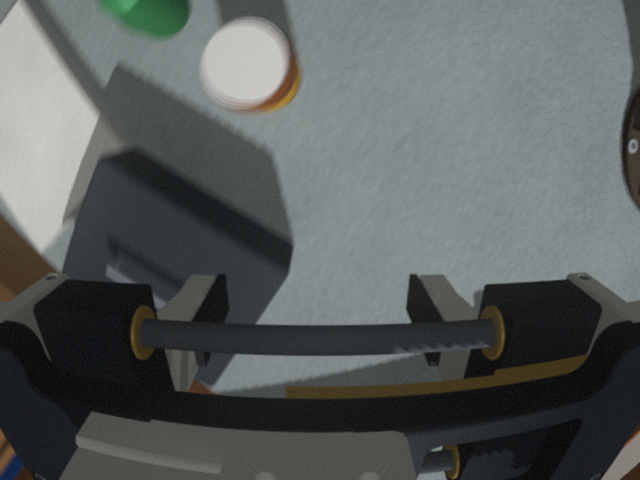

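All keys are required in every row, so only the first call ran. The wrist view shows the jar at (250,65) and the fingers at (205,330) and (430,330), so it is still far from the key.

```bash

python3 -m crank '[{"dx":0.02,"dy":-0.035,"dz":0,"twist":0,"grip":1},{"dx":0.04,"dy":-0.07,"dz":0,"twist":0,"grip":1},{"dx":0.06,"dy":-0.105,"dz":0,"twist":0,"grip":1},{"dx":0.08,"dy":-0.14,"dz":0,"twist":0,"grip":1},{"dx":0.1,"dy":-0.175,"dz":0,"twist":0,"grip":1}]' | head -2
python3 -m crank '[{"dx":0,"dy":-0.04,"dz":0,"twist":0,"grip":1},{"dx":0,"dy":-0.08,"dz":0,"twist":0,"grip":1},{"dx":0,"dy":-0.12,"dz":0,"twist":0,"grip":1},{"dx":0,"dy":-0.16,"dz":0,"twist":0,"grip":1},{"dx":0,"dy":-0.2,"dz":0,"twist":0,"grip":1}]' |head -2
python3 -m crank '[{"dx":0,"dy":-0.04,"dz":0,"twist":0,"grip":1},{"dx":0,"dy":-0.08,"dz":0,"twist":0,"grip":1},{"dx":0,"dy":-0.12,"dz":0,"twist":0,"grip":1},{"dx":0,"dy":-0.16,"dz":0,"twist":0,"grip":1},{"dx":0,"dy":-0.2,"dz":0,"twist":0,"grip":1}]' |head -2
python3 -m crank '[{"dx":0,"dy":-0.04,"dz":0,"twist":0,"grip":1},{"dx":-0.01,"dy":-0.08,"dz":0,"twist":0,"grip":1},{"dx":-0.014,"dy":-0.12,"dz":0,"twist":0,"grip":1},{"dx":-0.014,"dy":-0.148,"dz":-0.03,"twist":0,"grip":1},{"dx":-0.014,"dy":-0.148,"dz":-0.06,"twist":0,"grip":1}]'
python3 - <<'E'
from h import *
s=arm.get_state();print(s['t'],s['eef_pos'],s['ee_rot'],s['q']);save('wrist','w2.png')
E
```

```text
t: 0.98
eef_pos: [0.475, 0.2604, 0.2429]
t: 1.4
eef_pos: [0.474, 0.0604, 0.2429]
t: 1.82
eef_pos: [0.4741, -0.1396, 0.243]
t: 2.23
eef_pos: [0.4611, -0.2902, 0.1831]
ee_rot: [-3.141, -0.003, -0.857]
force: [0.9, 0.2, -0.7]
width: 0.0878
gripper_force: 0.0
2.2333 [ 0.46111642 -0.29021942  0.18309152] [-3.14052467e+00 -3.07261063e-03 -8.56669533e-01] [-0.20118177  0.14981111 -0.29415715  0.00113809 -1.12374151  0.91481978]
```

View pics/w2.png

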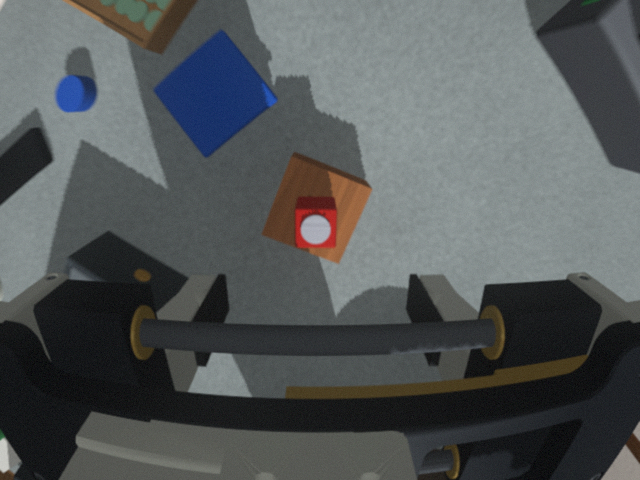

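The wrist view shows the key's top disc at (316,229), its sides square to the fingers. Next I'll turn that into a position.

```bash
cat >> h.py <<'E'
from scipy.spatial.transform import Rotation as R
def wpx(u,v,z,s):
    c=arm.get_calibration('wrist');T=np.array(c['tool_from_camera'])
    p=np.array([u-c['cx'],v-c['cy']]);r=np.hypot(*p);th=r/c['fx']
    d=np.r_[p/max(r,1e-9)*np.sin(th),np.cos(th)]
    M=R.from_euler('xyz',s['ee_rot']).as_matrix()
    o=M@T[:3,3]+s['eef_pos'];d=M@T[:3,:3]@d
    return o+d*(z-o[2])/d[2]
E
python3 - <<'E'
from h import *
s=arm.get_state()
print(wpx(316,229,.091,s))
for p in [(296,209),(336,208),(335,248),(297,248)]:print(wpx(*p,.091,s))
A=np.array([wpx(*p,.045,s) for p in [(294,157),(371,188),(338,262),(263,234)]]);print(A,A.mean(0))
E
```

```text
[ 0.45380828 -0.28131217  0.091     ]
[ 0.47591524 -0.2834778   0.091     ]
[ 0.45329502 -0.30409178  0.091     ]
[ 0.4320761  -0.27918021  0.091     ]
[ 0.45483288 -0.25950035  0.091     ]
[[ 0.50119103 -0.30700647  0.045     ]
 [ 0.43211933 -0.33068145  0.045     ]
 [ 0.40704151 -0.25879112  0.045     ]
 [ 0.47758848 -0.23446221  0.045     ]] [ 0.45448508 -0.28273531  0.045     ]
```

```bash

python3 -m crank '[{"dx":-0.004,"dy":0.006,"dz":-0.03,"twist":0,"grip":1},{"dx":-0.004,"dy":0.006,"dz":-0.06,"twist":0,"grip":1},{"dx":-0.004,"dy":0.006,"dz":-0.09,"twist":0,"grip":1},{"dx":-0.004,"dy":0.006,"dz":-0.115,"twist":0,"grip":1},{"dx":-0.004,"dy":0.006,"dz":-0.13,"twist":0,"grip":1}]'
python3 -m crank '[{"dx":0,"dy":0,"dz":0,"twist":0,"grip":-1},{"dx":0,"dy":0,"dz":0,"twist":0,"grip":-1},{"dx":0,"dy":0,"dz":0,"twist":0,"grip":-1},{"dx":0,"dy":0,"dz":0,"twist":0,"grip":-1},{"dx":0,"dy":0,"dz":0,"twist":0,"grip":-1}]' 55
python3 -m crank '[{"dx":0,"dy":0,"dz":0,"twist":0,"grip":-1},{"dx":0,"dy":0,"dz":0,"twist":0,"grip":-1},{"dx":0,"dy":0,"dz":0,"twist":0,"grip":-1},{"dx":0,"dy":0,"dz":0,"twist":0,"grip":-1},{"dx":0,"dy":0,"dz":0,"twist":0,"grip":-1}]'
```

```text
t: 2.7
eef_pos: [0.4552, -0.2787, 0.0507]
ee_rot: [3.14, 0.003, -0.853]
force: [-1.1, 0.7, 0.1]
width: 0.0877
gripper_force: 0.0
t: 3.12
eef_pos: [0.4577, -0.2799, 0.0544]
ee_rot: [-3.14, -0.002, -0.853]
force: [-0.4, 1.1, -0.2]
width: 0.0597
gripper_force: 0.0
t: 3.53
eef_pos: [0.4566, -0.2799, 0.0531]
ee_rot: [3.141, -0.0, -0.853]
force: [-1.1, 0.2, 2.8]
width: 0.0323
gripper_force: 55.0
```

```bash

python3 -m crank '[{"dx":0,"dy":0,"dz":0.03,"twist":0,"grip":-1},{"dx":0,"dy":0,"dz":0.06,"twist":0,"grip":-1},{"dx":0,"dy":0,"dz":0.09,"twist":0,"grip":-1},{"dx":0,"dy":0,"dz":0.115,"twist":0,"grip":-1},{"dx":0,"dy":0,"dz":0.13,"twist":0,"grip":-1}]'
python3 -m crank '[{"dx":0.01,"dy":0.03,"dz":0,"twist":7,"grip":-1},{"dx":0.02,"dy":0.06,"dz":0,"twist":14,"grip":-1},{"dx":0.03,"dy":0.09,"dz":0,"twist":21,"grip":-1},{"dx":0.04,"dy":0.12,"dz":0,"twist":28,"grip":-1},{"dx":0.05,"dy":0.15,"dz":0,"twist":35,"grip":-1}]'
python3 -m crank '[{"dx":0.01,"dy":0.03,"dz":0,"twist":6,"grip":-1},{"dx":0.02,"dy":0.06,"dz":0,"twist":12,"grip":-1},{"dx":0.025,"dy":0.09,"dz":0,"twist":18,"grip":-1},{"dx":0.026,"dy":0.11,"dz":0,"twist":22,"grip":-1},{"dx":0.026,"dy":0.1185,"dz":-0.02,"twist":24.6,"grip":-1}]'
python3 -m crank '[{"dx":0,"dy":0,"dz":-0.01,"twist":0,"grip":-1},{"dx":0,"dy":0,"dz":-0.02,"twist":0,"grip":-1},{"dx":0,"dy":0,"dz":-0.027,"twist":0,"grip":-1},{"dx":0,"dy":0,"dz":-0.027,"twist":0,"grip":-1},{"dx":0,"dy":0,"dz":-0.027,"twist":0,"grip":-1}]'
python3 - <<'E'
from h import *
s=arm.get_state();print(s['t'],s['eef_pos'],s['ee_rot'],s['force'])
a=save('top','t3.png');b=save('scene','s3.png')
f=lambda i:cv2.resize(i,(400*2,300*2),interpolation=cv2.INTER_CUBIC)
cv2.imwrite('pics/s3c.png',f(b[150:270,240:400,::-1]));cv2.imwrite('pics/t3c.png',f(a[210:360,260:460,::-1]))
E
```

```text
t: 3.95
eef_pos: [0.4576, -0.2801, 0.1859]
ee_rot: [-3.14, -0.003, -0.853]
force: [-0.3, -0.8, -3.1]
width: 0.0325
gripper_force: 54.9
t: 4.37
eef_pos: [0.5065, -0.1283, 0.1827]
ee_rot: [-3.141, 0.001, -0.237]
force: [0.9, 0.1, -0.6]
width: 0.0328
gripper_force: 54.9
t: 4.78
eef_pos: [0.5354, -0.0084, 0.1657]
ee_rot: [-3.142, -0.006, 0.194]
force: [0.4, -0.2, -1.7]
width: 0.0326
gripper_force: 54.9
t: 5.2
eef_pos: [0.5325, -0.0121, 0.1357]
ee_rot: [3.141, 0.001, 0.185]
force: [1.2, 0.9, -1.7]
width: 0.0328
gripper_force: 54.9
5.2 [ 0.53252522 -0.0121274   0.13573876] [3.14124986e+00 9.01585597e-04 1.85365272e-01] [ 1.19408891  0.92850523 -1.65346222]
```

View pics/s3c.png

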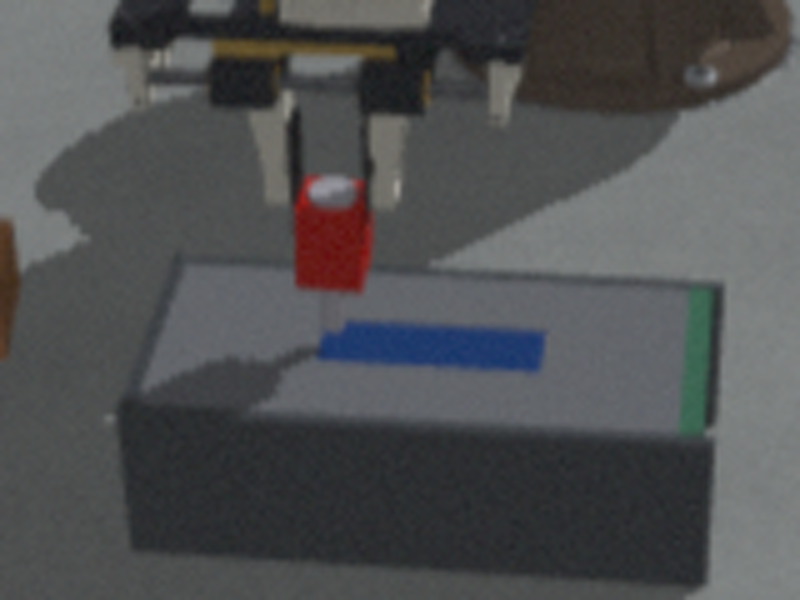

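The scene crop shows the pin tip at about (331,330), still in the air, over the band's start; the band's left edge runs from (340,322) to (318,358). I'll check this against the calibration.

```bash
python3 - <<'E'
from h import *
f=lambda u,v,z: px('scene',240+(u+.5)/5-.5,150+(v+.5)/5-.5,z).round(4)
for p in [(345,322),(546,332),(540,372),(318,358)]:print(f(*p,.088))
print('tip',f(331,330,.096),f(331,330,.098))
E
```

```text
[ 0.5199 -0.0141  0.088 ]
[0.5    0.0877 0.088 ]
[0.5355 0.0945 0.088 ]
[ 0.5548 -0.0165  0.088 ]
tip [ 0.5401 -0.0143  0.096 ] [ 0.5429 -0.0132  0.098 ]
```

View pics/t3c.png

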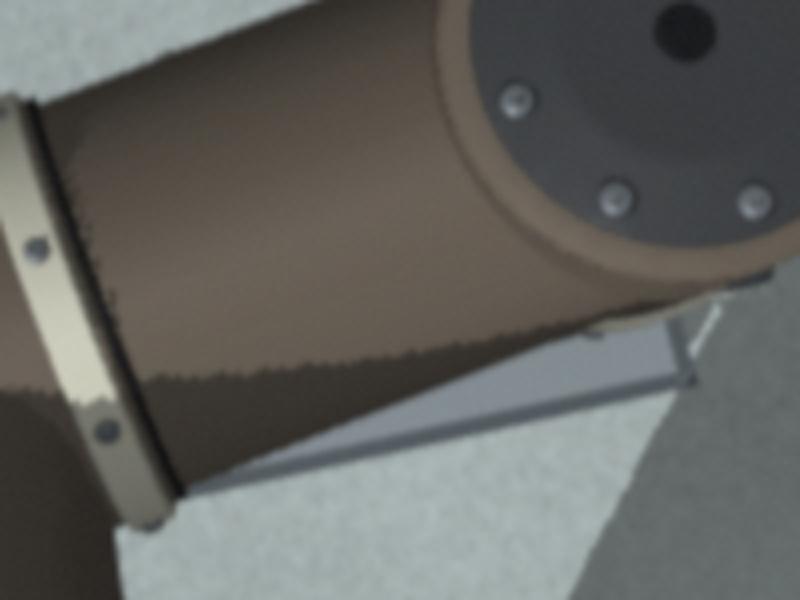

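The top view is hidden by the arm. In the scene view the tip sits about 6 mm inside the band's start and 3 mm off the centre line, which is good enough, so I'll lower to touch.

```bash

for i in 1; do python3 -m crank '[{"dx":-0.002,"dy":0,"dz":-0.002,"twist":0,"grip":-1},{"dx":-0.002,"dy":0,"dz":-0.004,"twist":0,"grip":-1},{"dx":-0.002,"dy":0,"dz":-0.005,"twist":0,"grip":-1},{"dx":-0.002,"dy":0,"dz":-0.005,"twist":0,"grip":-1},{"dx":-0.002,"dy":0,"dz":-0.005,"twist":0,"grip":-1}]'; done
python3 -m crank '[{"dx":0,"dy":0,"dz":-0.001,"twist":0,"grip":-1},{"dx":0,"dy":0,"dz":-0.002,"twist":0,"grip":-1},{"dx":0,"dy":0,"dz":-0.002,"twist":0,"grip":-1},{"dx":0,"dy":0,"dz":-0.002,"twist":0,"grip":-1},{"dx":0,"dy":0,"dz":-0.002,"twist":0,"grip":-1}]'
python3 -m crank '[{"dx":0,"dy":0,"dz":-0.0005,"twist":0,"grip":-1},{"dx":0,"dy":0,"dz":-0.001,"twist":0,"grip":-1},{"dx":0,"dy":0,"dz":-0.001,"twist":0,"grip":-1},{"dx":0,"dy":0,"dz":-0.001,"twist":0,"grip":-1},{"dx":0,"dy":0,"dz":-0.001,"twist":0,"grip":-1}]'
```

```text
t: 5.72
eef_pos: [0.5307, -0.0113, 0.131]
ee_rot: [3.142, -0.0, 0.187]
force: [0.1, -0.3, -1.8]
width: 0.0325
gripper_force: 54.9
t: 6.13
eef_pos: [0.5307, -0.0112, 0.1289]
ee_rot: [3.142, 0.0, 0.187]
force: [-0.1, -0.3, -1.6]
width: 0.0325
gripper_force: 54.9
t: 6.55
eef_pos: [0.5307, -0.0113, 0.128]
ee_rot: [3.142, 0.0, 0.187]
force: [-0.1, 0.5, -2.5]
width: 0.0328
gripper_force: 54.9
```

```bash

python3 -m crank '[{"dx":0,"dy":0,"dz":-0.0005,"twist":0,"grip":-1},{"dx":0,"dy":0,"dz":-0.001,"twist":0,"grip":-1},{"dx":0,"dy":0,"dz":-0.001,"twist":0,"grip":-1},{"dx":0,"dy":0,"dz":-0.001,"twist":0,"grip":-1},{"dx":0,"dy":0,"dz":-0.001,"twist":0,"grip":-1}]' |sed -n 2,4p
python3 -m crank '[{"dx":0,"dy":0,"dz":-0.0005,"twist":0,"grip":-1},{"dx":0,"dy":0,"dz":-0.001,"twist":0,"grip":-1},{"dx":0,"dy":0,"dz":-0.001,"twist":0,"grip":-1},{"dx":0,"dy":0,"dz":-0.001,"twist":0,"grip":-1},{"dx":0,"dy":0,"dz":-0.001,"twist":0,"grip":-1}]'|sed -n 2,4p
```

```text
eef_pos: [0.531, -0.0113, 0.1273]
ee_rot: [3.141, -0.001, 0.187]
force: [-0.8, -0.3, 2.7]
eef_pos: [0.5316, -0.0112, 0.1272]
ee_rot: [3.141, -0.002, 0.188]
force: [-1.8, 0.8, 8.8]
```

```bash

python3 -m crank '[{"dx":0,"dy":0,"dz":0.0006,"twist":0,"grip":-1},{"dx":-0.0002,"dy":0.001,"dz":0.0006,"twist":0,"grip":-1},{"dx":-0.0004,"dy":0.002,"dz":0.0006,"twist":0,"grip":-1},{"dx":-0.0006,"dy":0.003,"dz":0.0006,"twist":0,"grip":-1},{"dx":-0.0008,"dy":0.004,"dz":0.0006,"twist":0,"grip":-1}]' |sed -n 2,4p
for k in 1 2; do python3 -m crank '[{"dx":-0.0002,"dy":0.001,"dz":0,"twist":0,"grip":-1},{"dx":-0.0004,"dy":0.002,"dz":0,"twist":0,"grip":-1},{"dx":-0.0006,"dy":0.003,"dz":0,"twist":0,"grip":-1},{"dx":-0.0008,"dy":0.004,"dz":0,"twist":0,"grip":-1},{"dx":-0.0008,"dy":0.004,"dz":0,"twist":0,"grip":-1}]' |sed -n 2,4p; done
```

```text
eef_pos: [0.5305, -0.008, 0.1272]
ee_rot: [3.14, -0.001, 0.187]
force: [0.3, -4.0, 5.4]
eef_pos: [0.5298, -0.0038, 0.1272]
ee_rot: [3.14, -0.001, 0.187]
force: [0.7, -3.7, 5.3]
eef_pos: [0.529, 0.0002, 0.1272]
ee_rot: [3.14, -0.001, 0.187]
force: [0.9, -3.7, 5.3]
```

```bash

for k in 1 2 3; do python3 -m crank '[{"dx":-0.0002,"dy":0.001,"dz":0,"twist":0,"grip":-1},{"dx":-0.0004,"dy":0.002,"dz":0,"twist":0,"grip":-1},{"dx":-0.0006,"dy":0.003,"dz":0,"twist":0,"grip":-1},{"dx":-0.0008,"dy":0.004,"dz":0,"twist":0,"grip":-1},{"dx":-0.0008,"dy":0.004,"dz":0,"twist":0,"grip":-1}]' |sed -n '2p;4p'; done
```

```text
eef_pos: [0.5282, 0.0043, 0.1272]
force: [0.9, -2.6, 5.6]
eef_pos: [0.5274, 0.0083, 0.1272]
force: [0.9, -4.6, 5.6]
eef_pos: [0.5265, 0.0124, 0.1271]
force: [1.0, -3.5, 4.5]
```

```bash

for k in 1 2 ; do python3 -m crank '[{"dx":-0.0002,"dy":0.001,"dz":0,"twist":0,"grip":-1},{"dx":-0.0004,"dy":0.002,"dz":0,"twist":0,"grip":-1},{"dx":-0.0006,"dy":0.003,"dz":0,"twist":0,"grip":-1},{"dx":-0.0008,"dy":0.004,"dz":0,"twist":0,"grip":-1},{"dx":-0.0008,"dy":0.004,"dz":0,"twist":0,"grip":-1}]' |sed -n '2p;4p'; done
```

```text
eef_pos: [0.5255, 0.0167, 0.1269]
force: [0.1, -2.4, 6.1]
eef_pos: [0.5238, 0.0211, 0.1259]
force: [0.7, 0.2, 0.3]
```

The pin has found the plug: z fell and the force dropped to about 2 N net. I'll press it in.

```bash

python3 -m crank '[{"dx":-0.0002,"dy":0.001,"dz":-0.001,"twist":0,"grip":-1},{"dx":-0.0005,"dy":0.0025,"dz":-0.003,"twist":0,"grip":-1},{"dx":-0.0005,"dy":0.0025,"dz":-0.005,"twist":0,"grip":-1},{"dx":-0.0005,"dy":0.0025,"dz":-0.007,"twist":0,"grip":-1},{"dx":-0.0005,"dy":0.0025,"dz":-0.009,"twist":0,"grip":-1}]' 
python3 -m crank '[{"dx":0,"dy":0,"dz":-0.001,"twist":0,"grip":-1},{"dx":0,"dy":0,"dz":-0.0015,"twist":0,"grip":-1},{"dx":0,"dy":0,"dz":-0.0015,"twist":0,"grip":-1},{"dx":0,"dy":0,"dz":-0.0015,"twist":0,"grip":-1},{"dx":0,"dy":0,"dz":-0.0015,"twist":0,"grip":-1}]'
```

```text
t: 11.13
eef_pos: [0.5237, 0.0234, 0.1173]
ee_rot: [-3.141, 0.0, 0.187]
force: [0.4, -1.7, 0.9]
width: 0.0328
gripper_force: 55.0
t: 11.55
eef_pos: [0.5238, 0.0233, 0.1162]
ee_rot: [-3.141, -0.0, 0.187]
force: [-0.8, 0.6, 1.1]
width: 0.0329
gripper_force: 55.0
```

```bash

for k in 1 2; do python3 -m crank '[{"dx":-0.0011,"dy":0.0059,"dz":0,"twist":0,"grip":-1},{"dx":-0.0022,"dy":0.0118,"dz":0,"twist":0,"grip":-1},{"dx":-0.0033,"dy":0.0177,"dz":0,"twist":0,"grip":-1},{"dx":-0.0045,"dy":0.0236,"dz":0,"twist":0,"grip":-1},{"dx":-0.0056,"dy":0.0295,"dz":0,"twist":0,"grip":-1}]' |sed -n '2,4p'; done
python3 - <<'E'
from h import *
b=save('scene','s4.png')
cv2.imwrite('pics/s4c.png',cv2.resize(b[150:270,240:400,::-1],(800,600),interpolation=cv2.INTER_CUBIC))
E
```

```text
eef_pos: [0.518, 0.0506, 0.1163]
ee_rot: [3.137, 0.002, 0.187]
force: [4.4, -13.3, 0.1]
eef_pos: [0.5123, 0.08, 0.1162]
ee_rot: [3.137, 0.002, 0.187]
force: [3.6, -12.5, 1.1]
```

View pics/s4c.png

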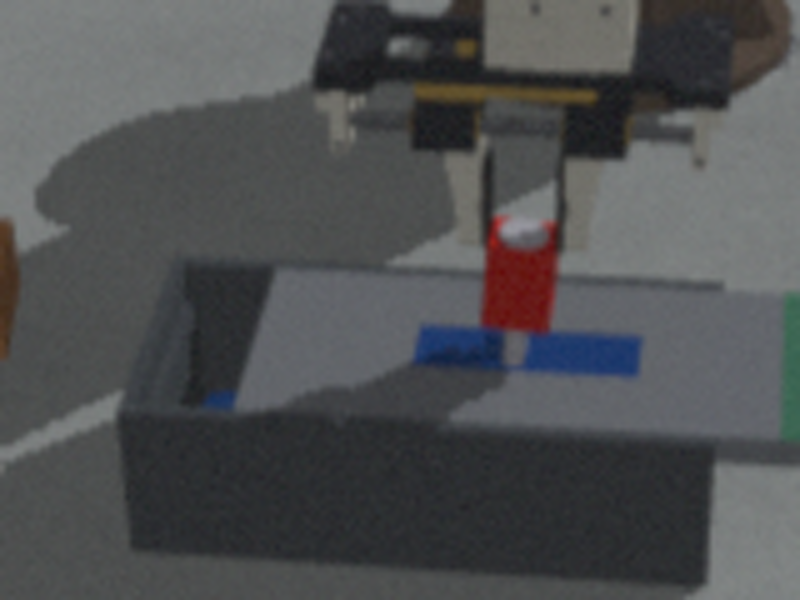

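The lid is about half open, with the pin at (515,360) still in the band. I'll keep drawing.

```bash

python3 -m crank '[{"dx":-0.0011,"dy":0.0059,"dz":0,"twist":0,"grip":-1},{"dx":-0.0022,"dy":0.0118,"dz":0,"twist":0,"grip":-1},{"dx":-0.0033,"dy":0.0177,"dz":0,"twist":0,"grip":-1},{"dx":-0.0045,"dy":0.0236,"dz":0,"twist":0,"grip":-1},{"dx":-0.0056,"dy":0.0295,"dz":0,"twist":0,"grip":-1}]' |sed -n '2,4p'
python3 -m crank '[{"dx":-0.0006,"dy":0.003,"dz":0,"twist":0,"grip":-1},{"dx":-0.0011,"dy":0.0059,"dz":0,"twist":0,"grip":-1},{"dx":-0.0017,"dy":0.0088,"dz":0,"twist":0,"grip":-1},{"dx":-0.0022,"dy":0.0118,"dz":0,"twist":0,"grip":-1},{"dx":-0.0022,"dy":0.0118,"dz":0,"twist":0,"grip":-1}]' |sed -n '2,4p'
```

```text
eef_pos: [0.5066, 0.1093, 0.1162]
ee_rot: [3.137, 0.002, 0.187]
force: [4.2, -12.8, 1.7]
eef_pos: [0.5044, 0.1215, 0.1162]
ee_rot: [3.137, 0.002, 0.188]
force: [2.5, -9.9, 3.2]
```

```bash

python3 -m crank '[{"dx":-0.0004,"dy":0.002,"dz":0,"twist":0,"grip":-1},{"dx":-0.0008,"dy":0.004,"dz":0,"twist":0,"grip":-1},{"dx":-0.0009,"dy":0.005,"dz":0,"twist":0,"grip":-1},{"dx":-0.0009,"dy":0.005,"dz":0,"twist":0,"grip":-1},{"dx":-0.0009,"dy":0.005,"dz":0,"twist":0,"grip":-1}]' |sed -n '2,4p'
```

```text
eef_pos: [0.5035, 0.1262, 0.1162]
ee_rot: [3.137, 0.002, 0.187]
force: [3.2, -11.1, 2.6]
```

```bash

for k in 1 2; do python3 -m crank '[{"dx":-0.0002,"dy":0.001,"dz":0,"twist":0,"grip":-1},{"dx":-0.0004,"dy":0.002,"dz":0,"twist":0,"grip":-1},{"dx":-0.0005,"dy":0.003,"dz":0,"twist":0,"grip":-1},{"dx":-0.0005,"dy":0.003,"dz":0,"twist":0,"grip":-1},{"dx":-0.0005,"dy":0.003,"dz":0,"twist":0,"grip":-1}]' |sed -n '2,4p';done
```

```text
eef_pos: [0.503, 0.1291, 0.1162]
ee_rot: [3.137, 0.002, 0.187]
force: [3.3, -11.4, 2.7]
eef_pos: [0.5024, 0.1307, 0.1163]
ee_rot: [3.135, 0.003, 0.187]
force: [4.6, -17.0, 4.6]
```

The force rise shows the end stop at about 100 mm. I'll back off, lift, and return to above the stand.

```bash

python3 -m crank '[{"dx":0.0006,"dy":-0.003,"dz":0,"twist":0,"grip":-1},{"dx":0.001,"dy":-0.005,"dz":0,"twist":0,"grip":-1},{"dx":0.001,"dy":-0.005,"dz":0.02,"twist":0,"grip":-1},{"dx":0.001,"dy":-0.005,"dz":0.04,"twist":0,"grip":-1},{"dx":0.001,"dy":-0.005,"dz":0.06,"twist":0,"grip":-1}]' |sed -n '2,4p'
for k in 1 2; do python3 -m crank '[{"dx":-0.005,"dy":-0.036,"dz":0,"twist":-6,"grip":-1},{"dx":-0.01,"dy":-0.072,"dz":0,"twist":-12,"grip":-1},{"dx":-0.015,"dy":-0.108,"dz":0,"twist":-18,"grip":-1},{"dx":-0.02,"dy":-0.144,"dz":0,"twist":-24,"grip":-1},{"dx":-0.022,"dy":-0.18,"dz":0,"twist":-29.8,"grip":-1}]' |sed -n '2,4p';done
python3 -m crank '[{"dx":-0.001,"dy":-0.02,"dz":0,"twist":0,"grip":-1},{"dx":-0.002,"dy":-0.04,"dz":-0.01,"twist":0,"grip":-1},{"dx":-0.002,"dy":-0.046,"dz":-0.02,"twist":0,"grip":-1},{"dx":-0.002,"dy":-0.046,"dz":-0.04,"twist":0,"grip":-1},{"dx":-0.002,"dy":-0.046,"dz":-0.06,"twist":0,"grip":-1}]'
python3 - <<'E'
from h import *
s=arm.get_state();print(s['t'],s['eef_pos'])
a=save('wrist','w5.png');b=save('scene','s5.png')
cv2.imwrite('pics/m5.png',np.hstack([cv2.resize(b[140:240,180:280,::-1],(400,400),interpolation=cv2.INTER_CUBIC),cv2.resize(a[100:300,220:420,::-1],(400,400),interpolation=cv2.INTER_CUBIC)]))
E
```

```text
eef_pos: [0.5031, 0.1297, 0.1761]
ee_rot: [3.141, 0.002, 0.187]
force: [0.7, -0.6, -1.5]
eef_pos: [0.4806, -0.0512, 0.1758]
ee_rot: [-3.141, 0.001, -0.338]
force: [1.6, -0.2, -2.4]
eef_pos: [0.4588, -0.2314, 0.1758]
ee_rot: [-3.141, 0.001, -0.858]
force: [1.2, 1.2, -1.7]
t: 16.18
eef_pos: [0.4579, -0.2763, 0.115]
ee_rot: [-3.141, 0.0, -0.855]
force: [0.5, -0.2, -1.7]
width: 0.0326
gripper_force: 54.9
16.1833 [ 0.45788974 -0.27625782  0.11499481]
```

View pics/m5.png

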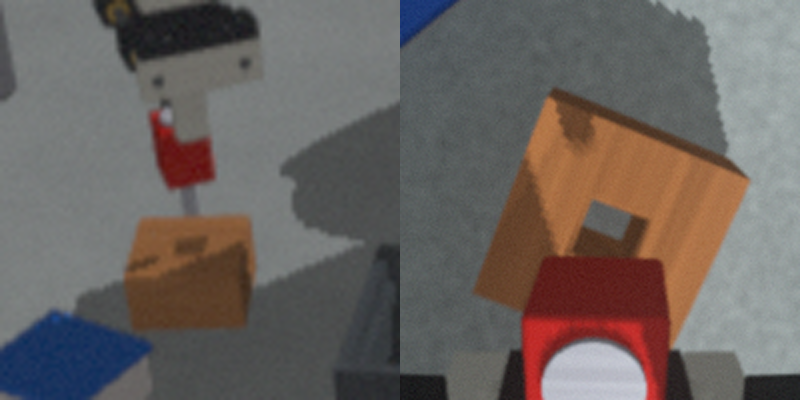

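The left crop (scene) shows the pin above the stand, maybe leaning. The right crop (wrist) shows the handle's top disc at (316,291), its far bottom edge at v=229 and far top edge at v=256. I'll work out the tilt from the wrist pixels.

```bash
python3 - <<'E'
from h import *
c=arm.get_calibration('wrist');T=np.array(c['tool_from_camera'])
def tp(u,v,z):
    p=np.array([u-c['cx'],v-c['cy']]);r=np.hypot(*p);th=r/c['fx']
    d=T[:3,:3]@np.r_[p/r*np.sin(th),np.cos(th)];o=T[:3,3];return (o+d*(z-o[2])/d[2]).round(4)
for n,u,v,z in [('disc',316.5,291,-.038),('fartop',316.5,257,-.038),('farbot',316.5,229.2,.008),('farbotL',293,229.5,.008),('farbotR',350,229.5,.008)]:
    print(n,tp(u,v,z),tp(u,v,z-.004))
s=arm.get_state()
P=np.array([wpx(220+u/2,100+v/2,.045,s) for u,v in [(192,202),(248,220)]]);print('hole far corners',P)
A=np.array([wpx(220+u/2,100+v/2,.045,s) for u,v in [(152,97),(348,180),(74,293)]]);print('stand',A,(A[1]+A[2])/2)
f=lambda u,v,z: px('scene',180+(u+.5)/4-.5,140+(v+.5)/4-.5,z).round(4)
for z in (.07,.075,.08):print('tip',f(191,213,z))
B=np.array([f(*p,.045) for p in [(136,218),(250,217),(255,272),(126,279)]]);print(B,B.mean(0))
A=[f(*p,.045) for p in [(180,240),(205,235),(207,250),(176,256)]];print('hole',np.mean(A,0))
K=arm.get_calibration('scene');Ti=np.linalg.inv(K['cam_to_world'])
def pj(P):
    q=(Ti@np.r_[P,1])[:3];return (K['fx']*q[0]/q[2]+K['cx']-180)*4,(K['fy']*q[1]/q[2]+K['cy']-140)*4
for z in (.075,.107,.153):print(z,pj([.459,-.278,z]))
E
```

```text
disc [ 0.0038 -0.0006 -0.038 ] [ 0.0058 -0.0006 -0.042 ]
fartop [ 0.0207 -0.0006 -0.038 ] [ 0.0223 -0.0006 -0.042 ]
farbot [ 0.0189 -0.0007  0.008 ] [ 0.0202 -0.0007  0.004 ]
farbotL [ 0.0187 -0.0139  0.008 ] [ 0.02   -0.0136  0.004 ]
farbotR [0.0188 0.0182 0.008 ] [0.0201 0.0178 0.004 ]
hole far corners [[ 0.46944763 -0.28989218  0.045     ]
 [ 0.44992871 -0.29813025  0.045     ]]
stand [[ 0.50456037 -0.30909201  0.045     ]
 [ 0.43282561 -0.33303575  0.045     ]
 [ 0.47983148 -0.23476085  0.045     ]] [ 0.45632854 -0.2838983   0.045     ]
tip [ 0.4561 -0.2795  0.07  ]
tip [ 0.4635 -0.2752  0.075 ]
tip [ 0.4708 -0.2708  0.08  ]
[[ 0.4369 -0.3368  0.045 ]
 [ 0.4127 -0.2571  0.045 ]
 [ 0.4791 -0.2224  0.045 ]
 [ 0.5123 -0.3055  0.045 ]] [ 0.46025 -0.28045  0.045  ]
hole [ 0.45935  -0.280675  0.045   ]
0.075 (np.float64(188.69250498303313), np.float64(207.7274749113344))
0.107 (np.float64(182.73154479840764), np.float64(168.03311941889297))
0.153 (np.float64(173.88157180387248), np.float64(109.10067174885944))
```

Tilt is small. Both cameras agree on a shift of about (-0.003, -0.005).

```bash

python3 -m crank '[{"dx":-0.003,"dy":-0.005,"dz":0,"twist":0,"grip":-1},{"dx":-0.003,"dy":-0.005,"dz":-0.01,"twist":0,"grip":-1},{"dx":-0.003,"dy":-0.005,"dz":-0.022,"twist":0,"grip":-1},{"dx":-0.003,"dy":-0.005,"dz":-0.032,"twist":0,"grip":-1},{"dx":-0.003,"dy":-0.005,"dz":-0.035,"twist":0,"grip":-1}]' |sed -n '2,4p'
```

```text
eef_pos: [0.4544, -0.2811, 0.0799]
ee_rot: [3.141, 0.001, -0.853]
force: [0.1, -0.5, -1.9]
```

```bash

python3 -m crank '[{"dx":0,"dy":0,"dz":-0.008,"twist":0,"grip":-1},{"dx":0,"dy":0,"dz":-0.016,"twist":0,"grip":-1},{"dx":0,"dy":0,"dz":-0.022,"twist":0,"grip":-1},{"dx":0,"dy":0,"dz":-0.025,"twist":0,"grip":-1},{"dx":0,"dy":0,"dz":-0.025,"twist":0,"grip":-1}]' |sed -n '2,4p'
python3 -m crank '[{"dx":0,"dy":0,"dz":-0.001,"twist":0,"grip":-1},{"dx":0,"dy":0,"dz":-0.001,"twist":0,"grip":-1},{"dx":0,"dy":0,"dz":-0.0015,"twist":0,"grip":-1},{"dx":0,"dy":0,"dz":-0.0015,"twist":0,"grip":-1},{"dx":0,"dy":0,"dz":-0.0015,"twist":0,"grip":-1}]' |sed -n '2,4p'
```

```text
eef_pos: [0.4544, -0.2813, 0.0552]
ee_rot: [3.141, 0.001, -0.853]
force: [-0.8, -0.3, -1.9]
eef_pos: [0.455, -0.2815, 0.0548]
ee_rot: [-3.141, -0.0, -0.853]
force: [0.3, -0.3, -2.3]
```

```bash

for k in 1 2; do python3 -m crank '[{"dx":0,"dy":0,"dz":-0.0005,"twist":0,"grip":-1},{"dx":0,"dy":0,"dz":-0.001,"twist":0,"grip":-1},{"dx":0,"dy":0,"dz":-0.001,"twist":0,"grip":-1},{"dx":0,"dy":0,"dz":-0.001,"twist":0,"grip":-1},{"dx":0,"dy":0,"dz":-0.001,"twist":0,"grip":-1}]' |sed -n '2,4p';done
```

```text
eef_pos: [0.4549, -0.2815, 0.0535]
ee_rot: [3.142, 0.0, -0.853]
force: [-0.2, 0.3, -1.3]
eef_pos: [0.455, -0.2817, 0.0534]
ee_rot: [-3.142, -0.001, -0.853]
force: [-2.2, 1.5, 6.5]
```

Seated. I'll open the fingers gently and rise.

```bash

python3 -m crank '[{"dx":0,"dy":0,"dz":0.0008,"twist":0,"grip":-1},{"dx":0,"dy":0,"dz":0.0008,"twist":0,"grip":0},{"dx":0,"dy":0,"dz":0.0008,"twist":0,"grip":0},{"dx":0,"dy":0,"dz":0.0008,"twist":0,"grip":0.5},{"dx":0,"dy":0,"dz":0.0008,"twist":0,"grip":1}]' |sed -n '2,5p'
python3 -m crank '[{"dx":0,"dy":0,"dz":0,"twist":0,"grip":1},{"dx":0,"dy":0,"dz":0,"twist":0,"grip":1},{"dx":0,"dy":0,"dz":0,"twist":0,"grip":1},{"dx":0,"dy":0,"dz":0,"twist":0,"grip":1},{"dx":0,"dy":0,"dz":0,"twist":0,"grip":1}]' |sed -n '2,5p'
python3 -m crank '[{"dx":0,"dy":0,"dz":0.02,"twist":0,"grip":1},{"dx":0,"dy":0,"dz":0.05,"twist":0,"grip":1},{"dx":0,"dy":0,"dz":0.08,"twist":0,"grip":1},{"dx":0,"dy":0,"dz":0.11,"twist":0,"grip":1},{"dx":0,"dy":0,"dz":0.14,"twist":0,"grip":1}]' |sed -n '2,5p'
python3 - <<'E'
from h import *
s=arm.get_state();print(s['t'])
a=save('wrist','w6.png');b=save('scene','s6.png')
cv2.imwrite('pics/m6.png',np.hstack([cv2.resize(b[130:280,180:430,::-1],(500,300),interpolation=cv2.INTER_CUBIC),cv2.resize(a[120:270,240:390,::-1],(300,300),interpolation=cv2.INTER_CUBIC)]))
E
```

```text
eef_pos: [0.4551, -0.2815, 0.0534]
ee_rot: [-3.142, -0.0, -0.853]
force: [0.1, 1.0, -0.0]
width: 0.0516
eef_pos: [0.4549, -0.2815, 0.0533]
ee_rot: [3.142, 0.0, -0.853]
force: [0.4, 0.5, 0.1]
width: 0.0839
eef_pos: [0.4546, -0.2814, 0.1948]
ee_rot: [3.142, 0.0, -0.853]
force: [1.6, -0.5, -0.1]
width: 0.0877
19.6167
```

View pics/m6.png

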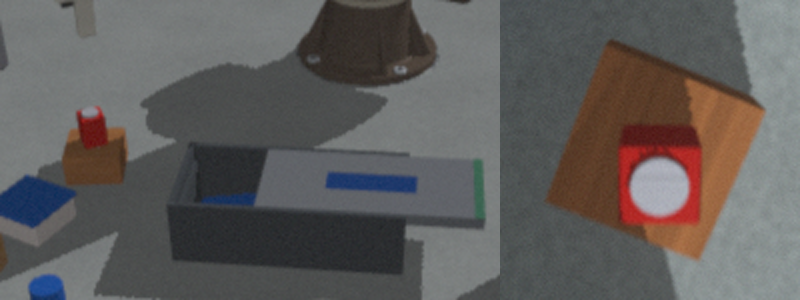

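The picture shows the key upright in the stand (handle at (92,127), top disc at (660,186) in the wrist crop), the lid fully open with its green end at (478,188), and the robot clear. I'm handing in.

```bash
python3 -c "
from station import arm
print(arm.job_done())"
```

```text
the job is handed in; nothing more can be done
None
```

The chest lid is drawn open to its end stop and the key is back upright in its stand; the job was handed in at about 19.6 s, but no verdict was returned.

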